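# Set a buckle rivet in the bench press

### The job

Set the rivet of the brass buckle plate in the small bench press: push the sliding bed fully home under the ram, then press the ram down by its knob until it bottoms on its stop and stay there for a moment so that the rivet goes flush, without leaning hard on it once it has bottomed. Let the ram come all the way back up, and only then draw the bed fully out again and let go of it. Leave the other things on the bench where they are.

Things in the scene. Friction and masses are not known exactly. Their poses are not given: they have to be found in the camera images.
- press: grey iron bench press, fixed. Origin on the bench under the ram axis; the column is on the +x side, the bed draws out to -x (towards the robot). Base 300 by 120 mm, 20 mm thick, from 190 mm at -x to 110 mm at +x. Head 56 mm wide, from 28 mm in front (-x) of the ram axis back over the column; underside 91 mm and top 141 mm above the bench; nothing but the ram stands higher
- ram_top (a point): centre of the flat top of the black round push knob (42 mm across, 14 mm thick) on the press's upright sprung steel ram; 191 mm above the bench when up. z is up. The ram ends below the head in a crossbar over a short tip; two steel pins beside the buckle plate stop the crossbar just as the tip has driven the rivet flush
- ram (a joint): how far the ram is down, m: 0 up; springs back when let go. The packing under the plate differs each time, so the ram meets its stop after 12 to 28.5 mm, to be found by feel. The spring takes 3 N at the top, 6 N at 12 mm, 10 N at 28 mm; the rivet adds 5 N over the last 4 to 6 mm. The stop is hard: over 32 N on the ram spoils the work
- bed_post (a point): on the axis of the upright round steel post (16 mm across, top 84 mm above the bench) on the front end of the sliding bed; the point is 66 mm above the bench. The bed's top, at the post's foot, is 34 mm above the bench. x points along the slide towards the column: push that way to send the bed home. With the bed home the post is 100 mm in front of the ram axis
- bed (a joint): how far the sliding bed (150 mm by 70 mm) is drawn out, m: 0 home against its stop, with the rivet under the ram, 0.07 fully out against the other stop. It moves with about 3 N and stays where it is left.
- rivet (a joint): how far the steel rivet (10 mm across) has been driven into the brass buckle plate (52 by 34 mm, on a block in the bed, 100 mm behind the post, top 42 to 58 mm above the bench), m: 0 stands 6 mm proud, 0.006 flush. Starts 4 to 6 mm proud. Takes about 5 N, stays where it is left
- jar: bystander: glass jar with steel lid, 54 mm across, 75 mm high, standing beside the press; origin under its centre
- spare_buckle: bystander: open brass frame 60 by 50 mm, 7 mm thick, lying beside the press; origin under its centre
- burnisher: bystander: turned wooden tool 36 mm across, 90 mm high, standing beside the press; origin under its centre
- mallet: bystander: wooden mallet lying flat, head 64 mm across and 100 mm long, the handle reaching 220 mm to its -x; origin under the head
- tin: bystander: round tin, 72 mm across, 60 mm high; origin under its centre
- stamp: bystander: thin steel stamping tool lying along its x, 120 mm long, 13 mm high; origin under its middle
- dusting_brush: bystander: small brush lying along its x; origin under its middle

How it is judged:
By the outcome, as a careful person would: the job done as asked, in the order asked, and still so for the second after the job is handed in, with the robot touching nothing.
It also fails if it takes over 64 s, if anything falls off the work surface, if the arm or the gripper's body presses on something with over 40 N, if the wrist force passes 120 N, or if a joint passes its speed limit or range.

### The arm

A 7-joint arm with a two-finger parallel gripper is mounted at the origin on the work surface. World frame = base frame: x ahead of the robot, y to its left, z up, the work surface at z = 0. Lengths are in mm, angles in degrees, forces in N, time in s.
With the tool pointing down it reaches from about 425 to 875 mm from the base axis. Payload 9.9 kg.
Tool frame: the origin (TCP) lies between the finger pads; the fingertips stand 14 mm ahead of it and the grasp point (between the pads) lies 5 mm behind it (tips_ahead is the distance from the TCP to the fingertips, in mm); z points along the fingers, y is the direction in which the jaws open and shut (so a half turn about z gives the same grasp; the last joint's range is limited). The gripper opens to 85 mm and grips with 20 to 120 N. Pads are 22 mm wide; open, the fingers measure 114 mm over their backs; the gripper's body (76 mm by 85 mm) begins 54 mm behind the grasp point. The pads swing forward as they close: fully open they stand 13 mm farther back than shut.
Start: joints at [65.844, 32.985, 1.427, 82.34, -0.859, 64.687, -3.237], TCP at [223.708, -636.855, 245.289] pointing down, gripper open.
Joint ranges: [-157.87, 157.87], [-19.46, 123.44], [-87.15, 90], [11.01, 140.99], [-62.26, 242.26], [9.8, 113.94], [-161.44, 161.44]. Speed limits (degrees/s): [127.2, 127.2, 172.46, 172.46, 180, 180, 180].

### API

Orientations are given as [roll, pitch, yaw] about the fixed x, y, z axes, in that order (R = Rz(yaw) Ry(pitch) Rx(roll)).
In Python, from workcell import movep, move_straight, goto_joints, grip, pause, solve_ik, snapshot, get_calibration, Unreachable, close_job, outline_of, landmark_of, current_t, current_joint_pos, current_dq, current_joint_efforts, current_eef_pos, current_tcp_rot, current_contact_force, current_wrist_torque, current_gripper_width, tips_ahead gives the robot as it stands. Calls block until the motion is done:
- movep(position, orientation): joint-space move of the TCP to a pose.
- move_straight(position, orientation=None, speed=150): straight line of the TCP; orientation=None keeps the orientation; speed is the mean speed in mm/s.
- goto_joints(angles): joint-space move.
- grip(opening, squeeze=None): opening from 0.0 (shut) to 1.0 (fully open); squeeze is the grip in N (None keeps the last); returns when the fingers have stopped.
- pause(seconds).
- solve_ik(position, orientation): joint angles nearest the present ones, or None.
- snapshot(name): name is "scene" or "top" or "wrist"; returns the picture (400x640x3 uint8, red, green, blue); there is no depth.
- get_calibration(name): a dict with "K" (3x3 intrinsics, pixels), "T" (4x4, takes a point from camera to world coordinates). Camera axes: x right, y up, looking along -z (the intrinsics and any distortion apply to the point x, -y, -z); pixel columns grow to the right and rows downward; lengths in mm; the calibration is good to about 2 mm. A picture is of the moment at which its call begins: read the wrist's pose just before it. get_calibration takes no time and is no camera call; for the wrist camera it gives the pose at the moment of the call.
A pose or a line that the arm cannot do raises Unreachable and nothing moves.
- close_job(): hands the job in, once; it reports no verdict.
Trained networks look in the newest picture that a camera, given by its name, has taken for a name from the list of things; names that differ only in an ending like _2 or _b are one class to them, and where a whole thing is asked for, a point or a joint stands for the part that bears it (a point fixed in the world has none). Each returns a list of dicts, best first, with "confidence" (0 to 1); they miss things now and then, are a little off and sometimes report something else, mostly with a low value. They report only what shows in the picture. A call takes as long as a camera call.
- outline_of(camera, label): "mask" (400x640 bool, what is visible of it) and "box" ([left, top, right, bottom] in pixels, round what is visible of it).
- landmark_of(camera, label): "pixel" ([column, row] in pixels: a listed point, or the origin of a listed thing).
Readings, each from a call of its own:
- current_t(): time.
- current_joint_pos(): joint angles.
- current_dq(): joint speeds.
- current_joint_efforts(): joint torques, N m.
- current_eef_pos(): TCP position.
- current_tcp_rot(): TCP orientation.
- current_contact_force(): force on the tool from outside, world axes, zero at the start.
- current_wrist_torque(): the same for the moment, N m.
- current_gripper_width(): opening from 0.0 (shut) to 1.0 (fully open).
Only numpy, scipy, OpenCV 4.12 (cv2) and the standard library are available. Lean on these libraries where they do the work, as an engineer would, in place of code of your own. Each camera call takes 0.05 s, during which the arm holds its last target.

## Working session

There is one attempt and no reset: what is moved stays moved. The work goes in short steps, each a Python script; the robot and the scene stay as the last script left them, time stands still between calls to the robot, and variables do not carry over. Pictures are saved under pics/ and viewed, and the job is handed in when it is done.

```bash
mkdir -p pics; ls
cat > h.py <<'E'
import numpy as np, cv2
from workcell import *
def save(n,img): cv2.imwrite(f'pics/{n}.png',img[:,:,::-1])
def ray(cal,px):
    K=np.array(cal['K'],float);T=np.array(cal['T'],float)
    d=cal.get('dist',None)
    p=cv2.undistortPoints(np.array([[px]],float),K,None if d is None else np.array(d,float))[0,0]
    v=T[:3,:3]@np.array([p[0],-p[1],-1.]); return T[:3,3],v/np.linalg.norm(v)
def atz(cal,px,z):
    o,v=ray(cal,px); return o+v*(z-o[2])/v[2]
def tri(rs):
    A=np.zeros((3,3));b=np.zeros(3)
    for o,v in rs:
        P=np.eye(3)-np.outer(v,v);A+=P;b+=P@o
    x=np.linalg.solve(A,b); return x,[np.linalg.norm((np.eye(3)-np.outer(v,v))@(x-o)) for o,v in rs]
E
python3 - <<'E'
from h import *
print(current_t(),get_calibration('top').keys())
cals={}
for c in ['scene','top','wrist']:
    cal=get_calibration(c); cals[c]=cal; save(c+'0',snapshot(c))
    if c!='wrist': print(c,{k:np.round(np.array(v),3).tolist() for k,v in cal.items()})
pts={}
for l in ['ram_top','bed_post','press']:
    for c in ['scene','top']:
        r=landmark_of(c,l); print(l,c,[(np.round(q['pixel'],1).tolist(),round(q['confidence'],2)) for q in r][:3])
        if r: pts.setdefault(l,[]).append(ray(cals[c],r[0]['pixel']))
    if len(pts.get(l,[]))==2: print(l,tri(pts[l]))
print(current_t())
E
```

```text
pics
0.0 dict_keys(['K', 'T'])
scene {'K': [[375.998, 0.0, 322.804], [0.0, 375.998, 200.849], [0.0, 0.0, 1.0]], 'T': [[-0.192, -0.554, 0.81, 1580.866], [0.981, -0.1, 0.165, 208.116], [-0.011, 0.826, 0.563, 852.823], [0.0, 0.0, 0.0, 1.0]]}
top {'K': [[396.953, 0.0, 320.967], [0.0, 396.953, 194.677], [0.0, 0.0, 1.0]], 'T': [[0.03, 0.992, -0.122, 451.971], [-0.999, 0.032, 0.016, 19.855], [0.02, 0.121, 0.992, 1213.31], [0.0, 0.0, 0.0, 1.0]]}
ram_top scene [([349.7, 206.8], 0.54)]
ram_top top [([284.6, 169.7], 0.6)]
ram_top (array([640.66214195, 100.67925317, 187.28552228]), [np.float64(0.09140384510473624), np.float64(0.09140384510471355)])
bed_post scene [([339.2, 212.2], 0.54)]
bed_post top [([299.5, 229.2], 0.61)]
bed_post (array([492.23847297,  53.60259129,  54.7790808 ]), [np.float64(7.04620117945253), np.float64(7.046201179452539)])
press scene [([347.1, 253.5], 0.92)]
press top [([290.5, 176.3], 0.84)]
press (array([653.66997927,  97.52904747,   6.67504053]), [np.float64(1.7018727811093084), np.float64(1.7018727811092758)])
0.45
```

View pics/scene0.png

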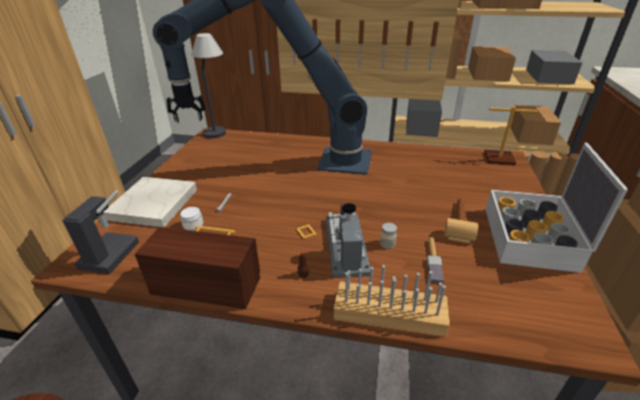

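View pics/top0.png

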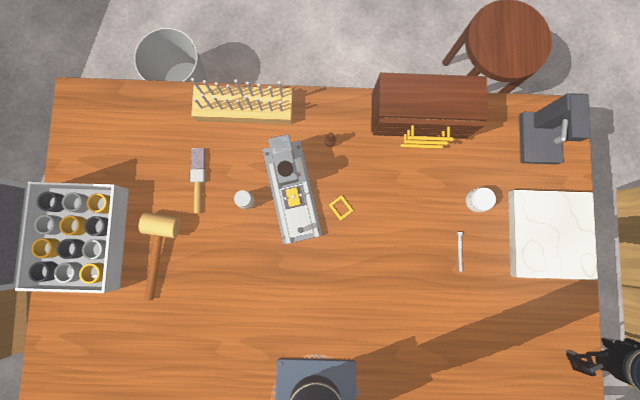

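Run:
```python
import cv2
a=cv2.imread('pics/scene0.png')[140:300,240:480];cv2.imwrite('pics/sc.png',cv2.resize(a,None,fx=3.3,fy=3.3,interpolation=2))
a=cv2.imread('pics/top0.png')[120:300,200:400];cv2.imwrite('pics/tc.png',cv2.resize(a,None,fx=3.3,fy=3.3,interpolation=2))
```

```text
(no output)
```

View pics/sc.png

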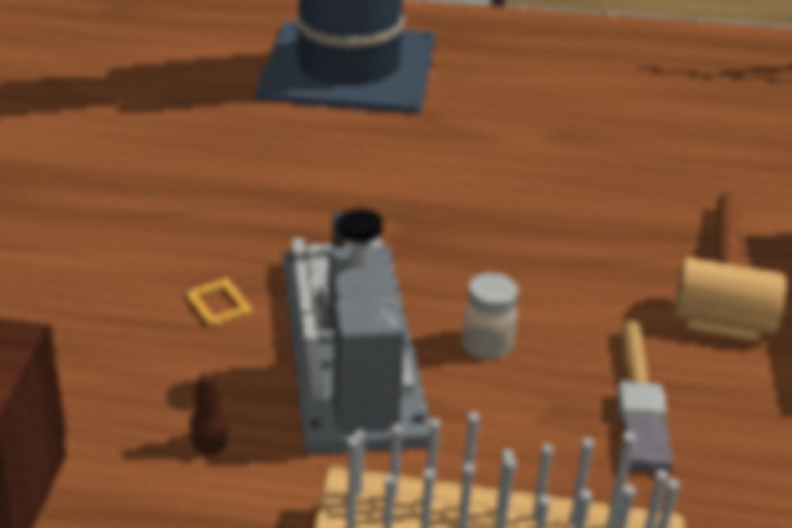

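View pics/tc.png

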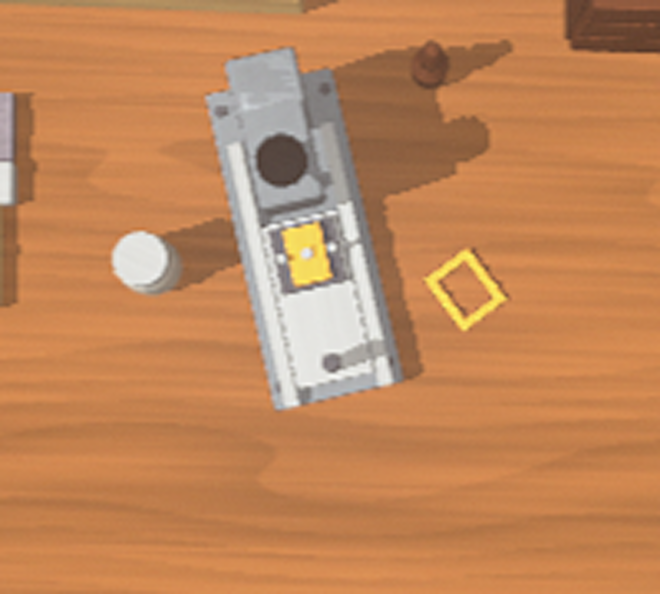

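The top view shows the press yawed a little, with the knob near (285,170), the bed drawn out and the post near (300,229). The jar at (244,199) and the spare buckle at (341,208) stand on either side. Next I'll look closer with the wrist camera from two places.

Run:
```python
from h import *
ct=get_calibration('top')
k=atz(ct,[284.6,169.7],191);p=atz(ct,[299.5,229.2],66);print(k,p,np.linalg.norm((k-p)[:2]),np.degrees(np.arctan2(*(k-p)[[1,0]])))
T=np.array(get_calibration('wrist')['T']);print(np.round(T,2),current_eef_pos(),current_tcp_rot())
for yaw in (15,-75,105,-165):
    print(yaw,solve_ik([560,80,330],[180,0,yaw]),solve_ik([476,58,70],[180,0,yaw]))
```

```text
[639.99170583 100.29633875 191.        ] [490.68597648  60.15914315  66.        ] 154.60658228950984 15.046838060899583
[[ 3.3000e-01  9.1000e-01  2.5000e-01  2.8657e+02]
 [-9.4000e-01  3.2000e-01  9.0000e-02 -6.1353e+02]
 [ 0.0000e+00 -2.6000e-01  9.6000e-01  3.7367e+02]
 [ 0.0000e+00  0.0000e+00  0.0000e+00  1.0000e+00]] [ 223.69874064 -636.80653136  245.19268187] [-1.79986869e+02 -1.27138256e-03  1.93530670e+01]
15 [  4.51413446  21.1036726  -25.36636302  90.83159509   9.43618596
  70.19327625 -97.5697413 ] [ -7.7118545   31.27337368  -6.99313716 122.4312173    8.08238908
  26.71389927 -95.92623992]
-75 [ -53.69081112   38.95444194   78.03664323   92.76539888  -38.60011622
   80.34656536 -136.30788044] [ -24.12448664   32.68846061   17.05034999  123.00703941  -20.45675753
   26.94212979 -156.25738373]
105 [ 10.19262218  22.21911386 -34.0758464   90.63263342  12.93863648
  71.12997608 -11.11192059] [  2.49108683  32.25279544 -21.80356642 122.06831678  23.60447888
  29.67060736 -21.99165032]
-165 [ 23.52249361  27.41814288 -57.25036911  90.19636899  23.59164192
  75.39541837  68.16599296] [ 10.10621041  34.03345965 -33.21826195 121.80292366  33.82683608
  33.42016209  57.39973754]
```

View pics/wrist0.png

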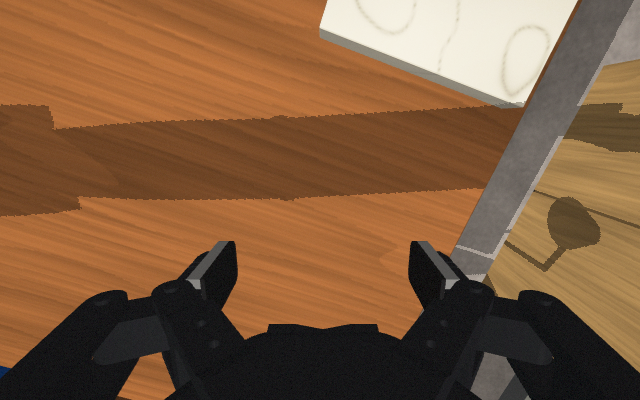

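Run:
```python
from h import *
cs=[];P={}
for i,(pos) in enumerate([[650,103,360],[560,79,330]]):
    movep(pos,[180,0,-165]); 
    cal=get_calibration('wrist'); save(f'w{i}',snapshot('wrist'))
    for l in ['ram_top','bed_post','press','rivet']:
        r=landmark_of('wrist',l); print(i,l,[(np.round(q['pixel'],1).tolist(),round(q['confidence'],2)) for q in r][:3])
        if r:P.setdefault(l,[]).append((ray(cal,r[0]['pixel']),cal,r[0]['pixel']))
    np.save(f'cal{i}',cal,allow_pickle=True)
for l,v in P.items():
    if len(v)==2: print(l,tri([a[0] for a in v]))
    z={'ram_top':191,'bed_post':66}.get(l)
    if z: print([atz(a[1],a[2],z) for a in v])
print(current_t(),current_contact_force())
```

```text
0 ram_top [([321.5, 174.1], 0.56)]
0 bed_post [([325.7, 36.7], 0.74)]
0 press [([320.3, 152.3], 0.81), ([235.5, 207.0], 0.74)]Traceback (most recent call last):
  File "<stdin>", line 7, in <module>
ValueError: it knows: bed_post, burnisher, dusting_brush, jar, mallet, press, ram_top, spare_buckle, stamp, tin
```

Run:
```python
from h import *
P={}
for i,(pos) in enumerate([[650,103,360],[540,74,330]]):
    movep(pos,[180,0,-165]); 
    cal=get_calibration('wrist'); save(f'w{i}',snapshot('wrist'))
    for l in ['ram_top','bed_post','press']:
        r=landmark_of('wrist',l); print(i,l,[(np.round(q['pixel'],1).tolist(),round(q['confidence'],2)) for q in r][:3])
        if r:P.setdefault(l,[]).append((ray(cal,r[0]['pixel']),cal,r[0]['pixel']))
    np.save(f'cal{i}',cal,allow_pickle=True)
for l,v in P.items():
    if len(v)==2: print(l,tri([a[0] for a in v]))
    z={'ram_top':191,'bed_post':66}.get(l)
    if z: print([atz(a[1],a[2],z) for a in v])
print(current_t(),current_contact_force())
```

```text
0 ram_top [([319.3, 175.2], 0.85), ([324.4, 38.9], 0.49)]
0 bed_post []
0 press [([318.8, 152.0], 0.92), ([479.6, 187.3], 0.68)]
1 ram_top [([320.2, 286.6], 0.94)]
1 bed_post [([325.1, 129.2], 0.93)]
1 press [([323.0, 224.4], 0.65)]
ram_top (array([642.49089384,  98.77510802, 191.19147481]), [np.float64(0.38656877764917835), np.float64(0.38656877764914965)])
[array([642.62974927,  98.40964668, 191.        ]), array([642.5070529 ,  99.17740138, 191.        ])]
press (array([637.96773122,  97.62660238,  21.31295077]), [np.float64(3.2329982928314087), np.float64(3.232998292831408)])
[array([489.24746147,  64.04128237,  66.        ])]
4.8667 [-0.3879322  -0.39839655  0.59618673]
```

View pics/w0.png

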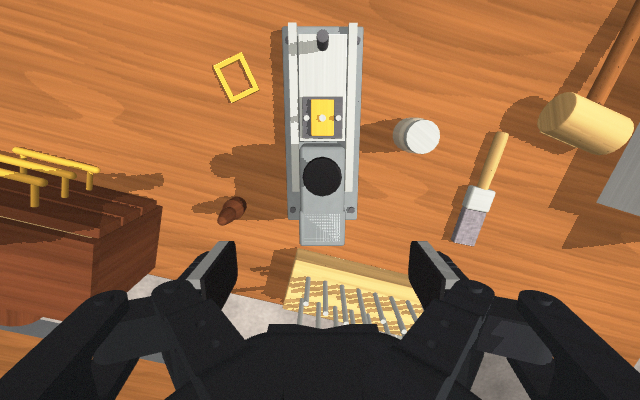

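View pics/w1.png

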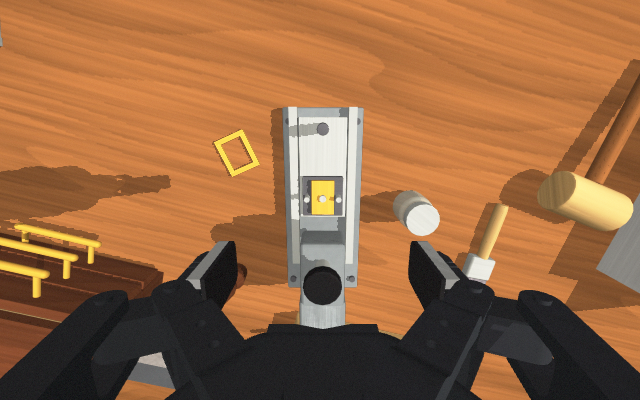

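Run:
```python
from h import *
c0,c1=[np.load(f'cal{i}.npy',allow_pickle=True).item() for i in (0,1)]
a=cv2.imread('pics/w0.png')[10:260,250:400];b=cv2.imread('pics/w1.png')[90:340,250:400]
cv2.imwrite('pics/ww.png',cv2.resize(np.hstack([a,b]),None,fx=2.4,fy=2.4,interpolation=2))
for n,pa,pb in [('posttop',(322.5,35),(322.5,128)),('knob',(322,176),(322,286)),('rivet',(322,118),(322,199))]:
    print(n,tri([ray(c0,pa),ray(c1,pb)]))
print([np.round(atz(c0,p,20),1) for p in [(283,27),(362,27),(288,218),(356,218)]],[np.round(atz(c1,p,20),1) for p in [(282.5,108),(363,108),(288,286),(357,286)]])
```

```text
posttop (array([488.04129697,  60.2612538 ,  82.2070904 ]), [np.float64(0.08572301279788354), np.float64(0.0857230127978536)])
knob (array([643.39914295, 101.45716417, 187.61961677]), [np.float64(0.08214350863617426), np.float64(0.08214350863623794)])
rivet (array([586.38264873,  85.79207926,  55.89200661]), [np.float64(0.13140555359944964), np.float64(0.13140555359948572)])
[array([477.9,  -1.8,  20. ]), array([448.3, 109. ,  20. ]), array([762.3,  72.2,  20. ]), array([731.9, 185.4,  20. ])] [array([477.9,  -3. ,  20. ]), array([447.6, 110.3,  20. ]), array([763. ,  71.7,  20. ]), array([732. , 187.1,  20. ])]
```

View pics/ww.png

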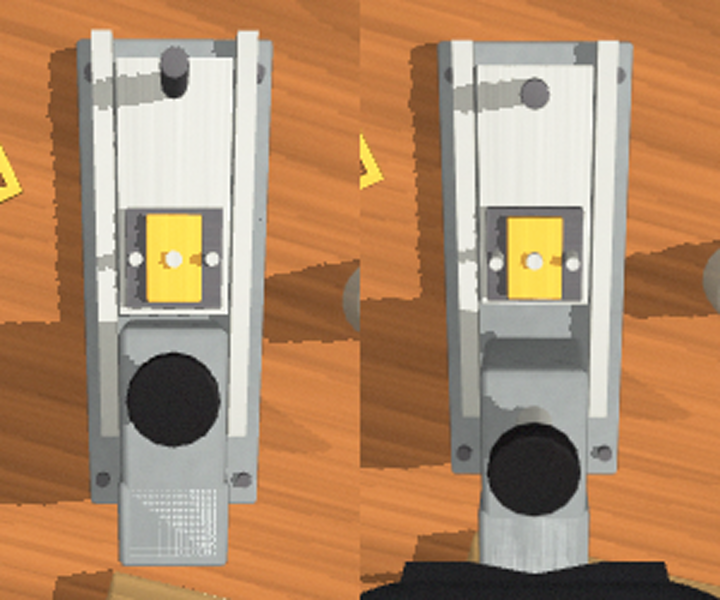

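```bash
cat >> h.py <<'E'
Y=14.85; U=np.array([np.cos(np.radians(Y)),np.sin(np.radians(Y)),0]); O=[180,0,-180+Y]
RAM=np.array([643.0,100.5,0]); POST=np.array([488.,60.3,0])
E
python3 - <<'E'
from h import *
p=POST.copy()
grip(0.55,40)
movep([p[0],p[1],170],O); move_straight([p[0],p[1],61],speed=100)
print('f',current_contact_force(),tips_ahead if not callable(tips_ahead) else tips_ahead())
save('w2',snapshot('wrist'))
grip(0,30); print(current_gripper_width(),current_contact_force(),current_eef_pos(),current_t())
E
```

```text
f [-0.24266284  0.23203875  0.81053208] 14.0
0.177153279513192 [-0.06122883 -3.61656122  5.31770629] [488.39299728  59.35869804  61.39007565] 7.7167
```

View pics/w2.png

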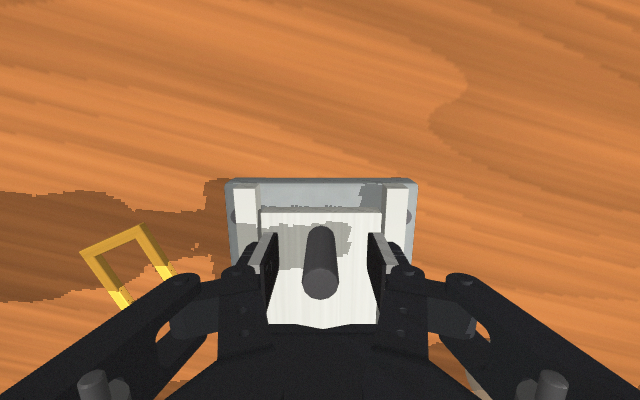

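The post is centred between the pads at about (320,265), and it is now gripped at 15 mm. Next I push the bed home while watching the force.

Run:
```python
from h import *
p0=current_eef_pos(); f0=current_contact_force(); print(np.dot(f0,U))
lat=-0.9*np.array([-U[1],U[0],0])
s=0
tgt0=np.array([p0[0],p0[1],61.])
move_straight(tgt0+U*48,speed=70); print(current_contact_force(),current_contact_force()@U, current_t())
s=48
while s<75:
    s+=1.5; move_straight(tgt0+U*s,speed=40); f=current_contact_force(); e=current_eef_pos()
    fu=f@U; print(round(s,1),np.round(fu,1),np.round(f,1),round((e-tgt0)@U,2))
    if fu<-13: break
save('w3',snapshot('wrist')); save('s3',snapshot('scene'))
print(current_t(),np.linalg.norm((RAM-current_eef_pos())[:2]))
```

```text
-0.9860699976189626
[3.55047348 0.15426446 3.6748476 ] 3.471424368093303 8.5583
49.5 -1.1 [-0.8 -1.3  7.2] 49.52
51.0 -1.7 [-1.5 -0.7  8.8] 50.77
52.5 -2.7 [-2.3 -1.7  9.2] 52.21
54.0 -1.2 [-0.8 -1.4  9.2] 53.69
55.5 -2.2 [-1.8 -1.6  9.3] 55.19
57.0 -2.5 [-2.1 -1.5  8.3] 56.71
58.5 -1.0 [-0.7 -1.1  8.9] 58.18
60.0 -2.2 [-1.8 -1.8  8.8] 59.65
61.5 -2.6 [-2.6 -0.5  8.9] 60.9
63.0 -9.6 [-9.3 -2.4 15.8] 60.88
64.5 -13.9 [-13.1  -4.7  20.9] 60.96
11.4083 99.05024434199989
```

```bash
python3 - <<'E'
from h import *
e=current_eef_pos(); 
move_straight(e,speed=40); print(current_contact_force())
post=current_eef_pos(); print('posthome',post,'ram',post+100*U)
grip(0.55); print(current_contact_force(),current_eef_pos())
e=current_eef_pos(); move_straight([e[0],e[1],262],speed=150)
save('w4',snapshot('wrist'));cal=get_calibration('wrist');
for l in ['ram_top','bed_post']: 
  r=landmark_of('wrist',l);print(l,r and (r[0]['pixel'],r[0]['confidence'],atz(cal,r[0]['pixel'],{'ram_top':191,'bed_post':66}[l])))
grip(0)
c=current_contact_force();print(c,current_t())
save('s4',snapshot('scene'));save('t4',snapshot('top'));ct=get_calibration('top')
r=landmark_of('top','bed_post');print(r and (r[0]['pixel'],atz(ct,r[0]['pixel'],66)))
E
python3 - <<'E'
import cv2
a=cv2.imread('pics/t4.png')[120:260,230:370];cv2.imwrite('pics/t4c.png',cv2.resize(a,None,fx=4,fy=4,interpolation=2))
E
```

```text
[-2.6548366  -1.03217484  7.02708578]
posthome [546.61840013  74.73178344  61.42469179] ram [643.27841033 100.36072075  61.42469179]
[ 0.08976041 -0.36304085 -0.38863387] [547.33137147  74.93313541  61.17585509]
ram_top ([319.5, 325.2], 0.57, array([640.58328594,  98.10611112, 191.        ]))
bed_post ([502.8, 274.3], 0.72, array([607.74487537, 326.63771402,  66.        ]))
[ 0.18899708  0.45918766 -1.41325106] 14.2167
[]
```

View pics/w4.png

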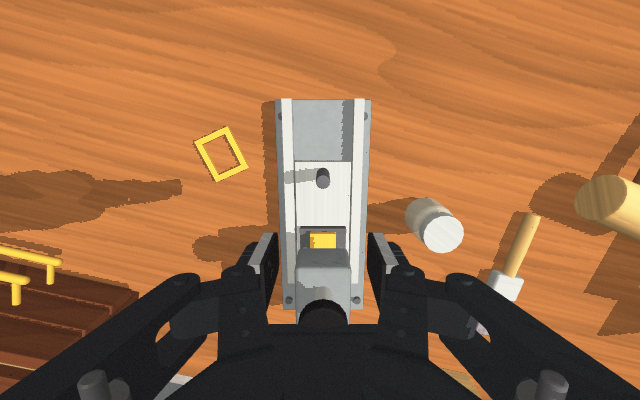

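View pics/t4c.png

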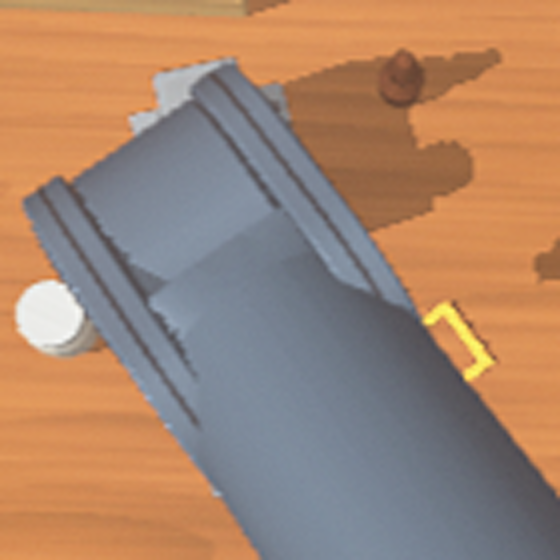

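Run:
```python
from h import *
R=np.array([643.1,100.6])
movep([*R,262],O); move_straight([*R,212],speed=100)
f0=current_contact_force()[2]; print('f0',f0,current_eef_pos(),current_t())
z=212; log=[]; hist=[]
done=False
while z>172:
    z-=0.7; move_straight([*R,z],speed=30); pz=current_eef_pos()[2]; f=current_contact_force()[2]-f0
    hist.append((z,pz,f)); log.append((round(z,1),round(pz,2),round(f,1)))
    if f>26: break
    if len(hist)>4:
        dz=hist[-4][1]-pz; 
        if f>13 and dz<0.8 and f>19: break
print(log)
for i in range(4):
    pause(.3); print(current_eef_pos()[2],current_contact_force()-[0,0,f0])
save('s5',snapshot('scene'));print(current_t())
```

```text
f0 -0.4053987711800805 [643.17605346 100.62959968 212.51454698] 15.5
[(211.3, np.float64(211.84), np.float64(0.4)), (210.6, np.float64(210.63), np.float64(0.3)), (209.9, np.float64(209.83), np.float64(0.8)), (209.2, np.float64(209.14), np.float64(0.6)), (208.5, np.float64(208.44), np.float64(1.3)), (207.8, np.float64(207.73), np.float64(0.6)), (207.1, np.float64(207.04), np.float64(0.7)), (206.4, np.float64(206.34), np.float64(0.4)), (205.7, np.float64(205.64), np.float64(0.3)), (205.0, np.float64(205.28), np.float64(2.9)), (204.3, np.float64(204.44), np.float64(3.5)), (203.6, np.float64(203.63), np.float64(3.7)), (202.9, np.float64(202.92), np.float64(3.6)), (202.2, np.float64(202.2), np.float64(4.9)), (201.5, np.float64(201.5), np.float64(3.8)), (200.8, np.float64(200.78), np.float64(4.6)), (200.1, np.float64(200.11), np.float64(5.4)), (199.4, np.float64(199.39), np.float64(4.3)), (198.7, np.float64(198.7), np.float64(5.7)), (198.0, np.float64(198.05), np.float64(5.5)), (197.3, np.float64(197.34), np.float64(6.0)), (196.6, np.float64(196.67), np.float64(5.8)), (195.9, np.float64(19
[... 392 characters left out ...]
 (189.6, np.float64(190.32), np.float64(9.1)), (188.9, np.float64(189.67), np.float64(10.7)), (188.2, np.float64(189.01), np.float64(10.8)), (187.5, np.float64(188.31), np.float64(11.4)), (186.8, np.float64(187.63), np.float64(12.0)), (186.1, np.float64(186.97), np.float64(11.5)), (185.4, np.float64(186.28), np.float64(11.2)), (184.7, np.float64(185.71), np.float64(14.1)), (184.0, np.float64(185.65), np.float64(17.9)), (183.3, np.float64(185.55), np.float64(22.6))]
185.56102111452364 [-4.63174018 -1.83380474 22.95932665]
185.5621049609176 [-4.57211928 -1.52104715 23.04905166]
185.5280760871114 [-4.41667847 -2.20873957 23.8617997 ]
185.54106068937716 [-5.64575028 -2.37138393 22.17931629]
27.0
```

It bottomed at about 19.5 mm: the rivet resisted over the last 5 mm or so, then there was a hard stop, held at about 23 N. Now I raise the ram.

```bash
python3 - <<'E'
from h import *
R=np.array([643.1,100.6])
move_straight([*R,212],speed=50); print(current_contact_force())
move_straight([*R,262],speed=150)
movep([547,74.8,255],O)
grip(0.55)
pause(.2)
save('w6',snapshot('wrist'));save('s6',snapshot('scene'))
r=landmark_of('wrist','ram_top');cal=get_calibration('wrist');print([(q['pixel'],atz(cal,q['pixel'],191)) for q in r])
print(current_t())
E
python3 - <<'E'
import cv2,numpy as np
o=[cv2.resize(cv2.imread(f'pics/{n}.png')[180:290,290:420],None,fx=3,fy=3,interpolation=2) for n in ('scene0','s6')]
cv2.imwrite('pics/s6c.png',np.hstack(o))
E
```

```text
[-0.42600762 -0.60178388  0.09760667]
[([319.4, 331.9], array([642.02757576,  98.44125448, 191.        ]))]
29.55
```

View pics/s6c.png

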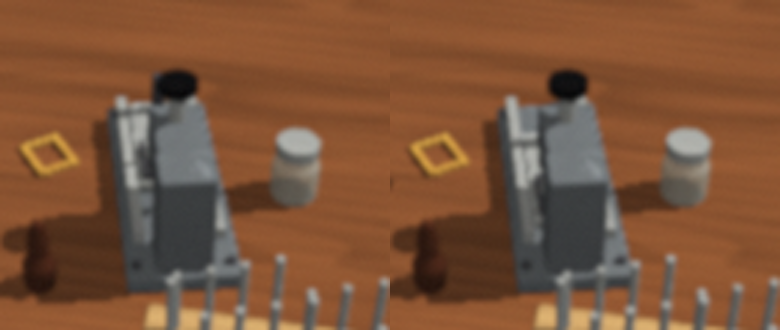

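View pics/w6.png

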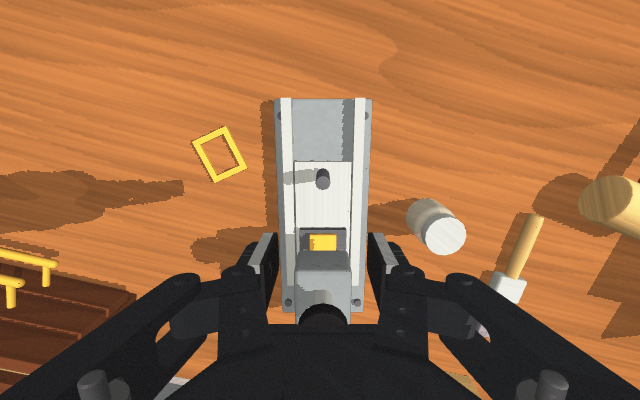

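The side-by-side shows the knob at the same height as at the start (crop (570,85)), so the ram is up. The post is at (322,178), where I left it. Now I grip it and draw the bed out.

Run:
```python
from h import *
P=np.array([546.8,75.1,61.])
move_straight(P,speed=130); grip(0,30); print(current_gripper_width(),current_contact_force())
e=current_eef_pos(); t0=np.array([e[0],e[1],61.])
move_straight(t0-U*60,speed=70); print(current_contact_force()); s=60
while s<80:
    s+=1.5; move_straight(t0-U*s,speed=40); f=current_contact_force(); e=current_eef_pos()
    print(round(s,1),np.round(f@U,1),np.round(f,1),round((t0-e)@U,2))
    if f@U>12: break
e=current_eef_pos(); move_straight(e,speed=40); print(current_contact_force(),current_eef_pos())
grip(0.55); e=current_eef_pos(); move_straight([e[0],e[1],200],speed=130)
move_straight([560,79,330],speed=200)
c=get_calibration('wrist');save('w7',snapshot('wrist'));save('t7',snapshot('top'));save('s7',snapshot('scene'))
for l in['ram_top','bed_post']:
    print(l,[atz(c,q['pixel'],{'ram_top':191,'bed_post':66}[l]) for q in landmark_of('wrist',l)])
np.save('cal7',c,allow_pickle=True)
print(current_t(),current_contact_force())
```

```text
0.17604933581398635 [-0.78410061 -1.73036556  6.36125593]
[ 0.08954257 -1.64310797 10.11785182]
61.5 0.8 [ 1.1 -1.3  7.1] 61.4
63.0 2.0 [ 2.3 -0.8  5.6] 62.78
64.5 2.8 [ 3.1 -0.7  7. ] 64.27
66.0 2.0 [ 2.4 -1.5  7.7] 65.78
67.5 2.4 [ 2.8 -1.4  7.1] 67.26
69.0 2.2 [ 2.5 -1.   6.8] 68.75
70.5 4.6 [4.8 0.1 4.1] 69.41
72.0 10.2 [10.4  0.5 -3.3] 69.41
73.5 16.5 [16.7  1.2 -9.4] 69.42
[ 4.22450487 -1.91697167 -0.97841936] [479.97782181  57.09592664  61.44017173]
ram_top []
bed_post [array([478.43926776,  56.07269245,  66.        ])]
37.875 [0.57384607 0.21237236 0.17172603]
```

View pics/w7.png

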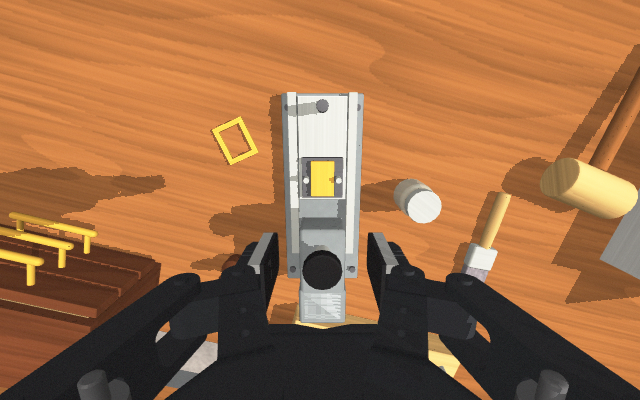

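View pics/s7.png

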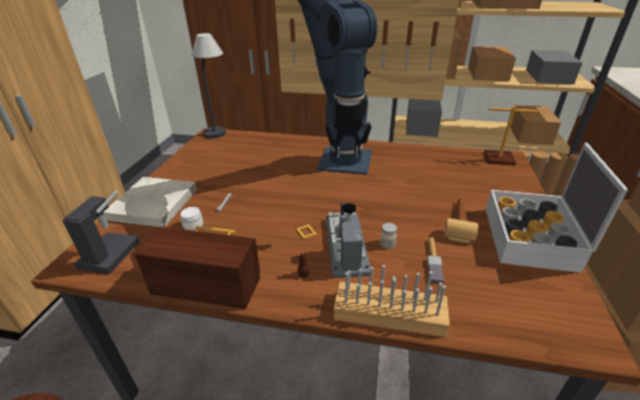

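The rivet no longer shows proud on the plate at (322,180). The post is at (322,106), about 170 mm from the ram axis, so the bed is fully out. The bystanders have not moved.

Run:
```python
from h import *
close_job(); print(current_t())
```

```text
the job is handed in; nothing more can be done
the job is handed in; nothing more can be done
```

The rivet is set and the job is handed in, at about 38 s of the 64 s allowed.

- **Bed home:** I gripped the post and pushed the bed until it met its stop. It started about 61 mm out, not the full 70 mm. With the bed home the post measured 99–100 mm from the ram axis.
- **Pressing:** I pressed the knob with the fingers shut. The rivet resisted over the last 5 mm or so, and the ram bottomed after about 19.5 mm. I held it there for a little over 1 s at 22–24 N, under the 32 N limit.
- **Release and draw out:** The ram came back to its starting height in the scene picture before I touched the bed. I then drew the bed out against its outer stop and let go.

**Last checks:**
- The wrist picture shows the plate with no rivet standing proud.
- The post is about 170 mm from the ram axis, so the bed is fully out. The gripper measured 69.4 mm of travel instead of 70; that could be a little play in the grip.
- The jar, spare buckle and other things look unmoved in the pictures, judged by eye only.
- The arm is clear, with no contact force.
- The network missed the knob (`ram_top`) in the last wrist picture, though the knob is plainly visible there.

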